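# Draw the sliding lid out of the clip box and lay it on the soap rack

### The arm

A 7-joint arm with a two-finger parallel gripper is mounted at the origin on the work surface. World frame = base frame: x ahead of the robot, y to its left, z up, the work surface at z = 0. Lengths are in m, angles in rad, forces in N, time in s.
With the tool pointing down it reaches from about 0.4 to 0.85 m from the base axis. Payload 4.5 kg.
Tool frame: the origin (TCP) lies between the finger pads; the fingertips stand 19 mm ahead of it and the grasp point (between the pads) is the TCP (r.tips_ahead is the distance from the TCP to the fingertips, in m); z points along the fingers, y is the line along which they close (so a half turn about z gives the same grasp; the last joint's range is limited). The gripper opens to 88 mm and grips with 3 to 60 N. Pads are 18 mm wide; open, the fingers measure 123 mm over their backs; the gripper's body (75 mm by 187 mm) begins 45 mm behind the grasp point.
Start: joints at [-1.094, 0.689, -0.195, 1.565, 0.157, 0.902, -0.215], TCP at [0.268, 0.565, 0.258] pointing down, gripper open.
Joint ranges: [-3.01, 3.01], [-0.46, 2.08], [-1.47, 1.51], [0.13, 2.56], [-1, 4.14], [0.04, 2.09], [-2.66, 2.66]. Speed limits (rad/s): [2.57, 2.57, 3.14, 3.14, 3.14, 3.14, 3.14].

### API

Orientations are given as a unit quaternion [x, y, z, w].
In Python, from plant import r, cams, models gives the robot as it stands. The module is installed in compiled form; this text tells all that it offers.
- The arm moves only by the tool jog_arm, never from a script. Its arguments are lists of equal length, an entry for each row: "turn": the turn, a rotation vector about the tool's x, y, z in rad, a list of three; "translation": the shift along the tool's x, y, z in m, a list of three; "grip": the closure, from 0 (fully open) to 1 (shut). In form: {"turn": [[ax, ay, az], ...], "translation": [[tx, ty, tz], ...], "grip": [grip, ...]}. A call has 1 to 20 rows; each row is the pose to reach, as a shift and turn from the pose commanded when the call began, along the tool's axes at that moment; what a row does not reach only later rows make up. A row lasts 1/8 s, in which the tool goes at most 62.5 mm and 10.7 degrees, less where a joint would pass 70% of its speed; a pose out of reach is approached as far as the arm can. A call with a gripper value outside its range is refused whole. The fingers move at their own pace and stop on an object; "force" is the grip in N (left out, the last holds). Time passes only in rows, so rows that repeat a pose let the fingers close. It gives the time, the measured TCP pose, the force, the opening and the grip force at its end, in the units of the state.
- r.get_state(): the state, without advancing time (a new reading comes with each control period).
- cams.snapshot(name): name is "scene" or "top"; returns the picture (420x560x3 uint8, red, green, blue); there is no depth.
- cams.camera_params(name): a dict with "fx", "fy", "cx", "cy" (pixels), "k1" (the pictures are not rectified: a ray, as slopes to the right and down, at radius r is drawn at 1 + k1 r^2 times it, then the intrinsics apply), "eye" and "orientation" of the camera in the world. Camera axes: x right, y up, looking along -z (the intrinsics and any distortion apply to the point x, -y, -z); pixel columns grow to the right and rows downward; lengths in m; the calibration is good to about 2 mm. A picture is of the moment at which its call begins. camera_params takes no time and is no camera call.
- r.finish_job(): hands the job in; it is judged then, once.
Trained networks look in the newest picture that a camera, given by its name, has taken for a name from the list of things; names that differ only in an ending like _2 or _b are one class to them, and where a whole thing is asked for, a point or a joint stands for the part that bears it (a point fixed in the world has none). Each returns a list of dicts, best first, with "p" (0 to 1); they miss things now and then, are a little off and sometimes report something else, mostly with a low value. They report only what shows in the picture. A call takes as long as a camera call.
- models.find_in(camera, name): "position" ([x, y, z] in m, in world coordinates, good to about 4 mm: the middle of the surface that is visible of it).
- models.masks_of(camera, name): "pixels" (420x560 bool, what is visible of it).
- models.place_of(camera, name): "position" ([x, y, z] in m, in world coordinates, good to about 4 mm: a listed point, or the origin of a listed thing).
The state is a dict: "clock": time; "q": joint angles; "qd": joint speeds; "joint_torque": joint torques, N m; "tool_pos": TCP position; "eef_rot": TCP orientation; "contact_force": force on the tool from outside, world axes, zero at the start; "moment": the same for the moment, N m; "opening": opening from 0.0 (shut) to 1.0 (fully open); "finger_force": force on a finger pad.
Only numpy, scipy, OpenCV 4.12 (cv2) and the standard library are available. Lean on these libraries where they do the work, as an engineer would, in place of code of your own. Each camera call takes 0.05 s, during which the arm holds its last target. There are 200 camera calls.

### The job

Open the long wooden box, the one whose lid has a block handle: raise the handle end of its sliding lid over the stop lip and draw the lid out towards that end until its far end is clear of the grooves. Then lay the lid flat, handle up, in the middle of the steel soap rack, turned any way, and let go of it.

Things in the scene. Friction and masses are not known exactly. Their poses are not given: they have to be found in the camera images.
- lid_grip (a point): Centre, half-way up, of the handle of the long box's lid: an upright wooden block 40 mm long (x), 14 mm thick (y), 32 mm high, on the lid 55 mm from its middle towards the lip end (-x). This point is 16 mm above the lid's upper face; axes as the lid's. Grasp it across its 14 mm. Raising it 7 to 14 mm, far end staying down (lid tilted 3 to 6 degrees), clears the lip without jamming.
- long_lid: Loose sliding lid of the long box: flat wooden plate 160 (x) by 96 (y) by 6 mm, about 0.15 kg, with the block handle on top. Origin at the centre of its underside, z up, -x to the handle end, which is at the box's lip end. It starts level in the box, underside 60 mm above the table. Once over the lip it slides along -x and is free of the grooves after 55 mm.
- long_box: Long wooden box, fixed, 182 (x) by 116 (y) by 77 mm; the shorter box with a round knob is a bystander. Origin: centre of its underside, z up, -x to the lip end, roughly towards the robot. Stop lip 67 mm high (1 mm above the lid's top), x -91 to -83. Side walls 71.5 high, 100 apart. Grooves only at the far end: flanges over the lid from x 30 to 83, undersides 71.5 up (5.5 play), |y| over 40.
- soap_rack: The low stainless steel wire rack, fixed to the table, 180 mm (x) by 240 mm (y), wires 30 mm apart, no rim: the flat top of its wires is 45 mm above the table. Origin on the table under its centre, z up.

How it is judged:
By the outcome, as a careful person would: the job done as asked, in the order asked, and still so for the second after the job is handed in, with the robot touching nothing.
It also fails if it takes over 42 s, if anything falls off the work surface, if the arm or the gripper's body presses on something with over 40 N, if the wrist force passes 120 N, or if a joint passes its speed limit or range.

## Working session

There is one attempt and no reset: what is moved stays moved. The work goes in short steps, Python scripts to look and compute and a tool call to move; the robot and the scene stay as the last step left them, time stands still between calls to the robot, and variables do not carry over. Pictures are saved under pics/ and viewed, at most 10 in all, crops included, and the job is handed in when it is done.

Besides the shell and the picture viewer there is one more tool, called after "Request:" as name(argument=value, ...), one argument or row to a line, values as JSON. jog_arm: Moves the arm, as the interface text tells. Its arguments: {"type":"object","properties":{"turn":{"type":"array"},"translation":{"type":"array"},"grip":{"type":"array"},"force":{"type":"number"}},"required":["turn","translation","grip"]}

```bash
mkdir -p pics
cat > h.py <<'E'
import numpy as np,cv2
from scipy.spatial.transform import Rotation as R
from plant import r,cams,models
def ray(name,u,v):
    c=cams.camera_params(name);q=np.array([(u-c['cx'])/c['fx'],(v-c['cy'])/c['fy']]);p=q.copy()
    for _ in range(20):p=q/(1+c['k1']*(p@p))
    return np.array(c['eye']),R.from_quat(c['orientation']).apply([p[0],-p[1],-1])
def at(name,u,v,z):
    e,d=ray(name,u,v);return e+d*(z-e[2])/d[2]
E
python3 - <<'E'
from h import *
for n in('top','scene'):
    cv2.imwrite(f'pics/{n}0.png',cams.snapshot(n)[:,:,::-1])
    print(cams.camera_params(n))
    for t in('lid_grip','long_lid','long_box','soap_rack'):
        print(n,t,[(np.round(d['position'],4),round(d['p'],2)) for d in models.place_of(n,t)][:2])
    for t in ('long_lid','soap_rack'):
        m=models.masks_of(n,t)
        if m:print(t,cv2.minAreaRect(np.argwhere(m[0]['pixels'])[:,::-1].astype(np.float32)))
s=r.get_state();print(s['clock'],s['tool_pos'],s['eef_rot'],s['contact_force'],s['opening']);print(R.from_quat(s['eef_rot']).as_matrix())
E
```

```text
{'fx': 420.8808938781871, 'fy': 420.8808938781871, 'cx': 285.23117949489335, 'cy': 213.5226497036469, 'k1': 0.03301740516790622, 'eye': array([0.5560426 , 0.00405034, 0.74875916]), 'orientation': array([ 0.00617581, -0.02699724, -0.69710785,  0.71643119])}
top lid_grip [(array([0.5766, 0.2159, 0.0827]), 0.84)]
top long_lid [(array([0.6366, 0.2133, 0.0606]), 0.97)]
top long_box []
top soap_rack [(array([ 0.6253, -0.2441, -0.0009]), 0.65)]
long_lid ((141.16712951660156, 180.91232299804688), (61.554656982421875, 99.65991973876953), 6.009006023406982)
soap_rack ((417.921142578125, 197.7232666015625), (112.86307525634766, 146.04083251953125), 84.588134765625)
{'fx': 429.43889901452604, 'fy': 429.43889901452604, 'cx': 281.01477226892433, 'cy': 212.2837686484168, 'k1': 0.04223151552884692, 'eye': array([1.24114223, 0.18753259, 0.66525469]), 'orientation': array([0.24347138, 0.34046767, 0.72245096, 0.5503345 ])}
scene lid_grip [(array([0.5819, 0.2203, 0.0807]), 0.8)]
scene long_lid [(array([0.6369, 0.2186, 0.0611]), 0.95), (array([ 6.186e-01, -2.403e-01, -5.000e-04]), 0.54)]
scene long_box [(array([0.6373, 0.2165, 0.0055]), 0.91)]
scene soap_rack [(array([ 0.6164, -0.2408, -0.0009]), 0.58)]
soap_rack ((173.72308349609375, 225.21539306640625), (130.48452758789062, 71.94014739990234), 7.125016689300537)
0.7 [0.26777243 0.56474126 0.25775359] [ 2.19579041e-01  9.75594713e-01  3.81182808e-05 -2.54044962e-07] [ 0.19045253  0.06547585 -0.9459585 ] 1.000811147777405
[[-9.03570090e-01  4.28440302e-01  1.62442612e-05]
 [ 4.28440302e-01  9.03570087e-01  7.44875523e-05]
 [ 1.72356409e-05  7.42644205e-05 -9.99999997e-01]]
```

View pics/top0.png

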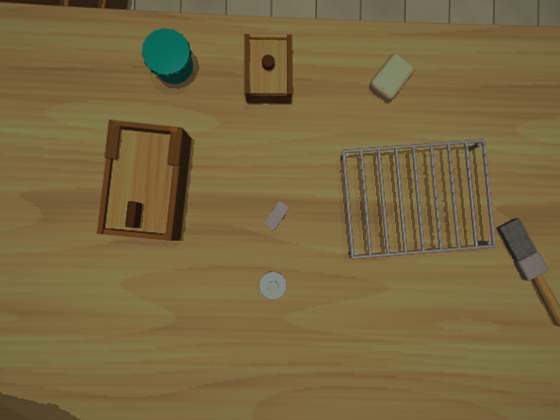

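View pics/scene0.png

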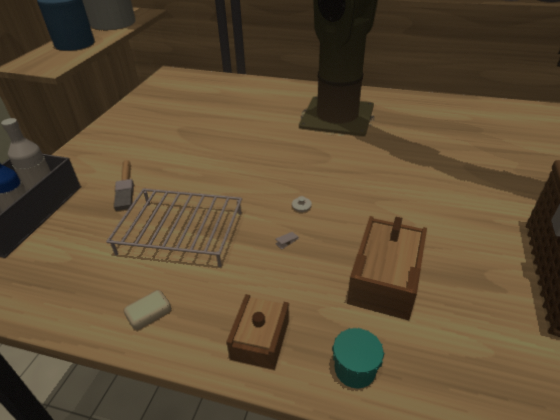

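The top view shows the long box at about (145,180), handle at (134,213), and the rack at (418,199). The scene view agrees. I'll zoom in for edge positions.

Run:
```python
import cv2
i=cv2.imread('pics/top0.png')[110:250,85:200]
i=cv2.convertScaleAbs(i,alpha=2.2)
cv2.imwrite('pics/crop0.png',cv2.resize(i,None,fx=4.2,fy=4.2,interpolation=cv2.INTER_CUBIC))
```

```text
(no output)
```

View pics/crop0.png

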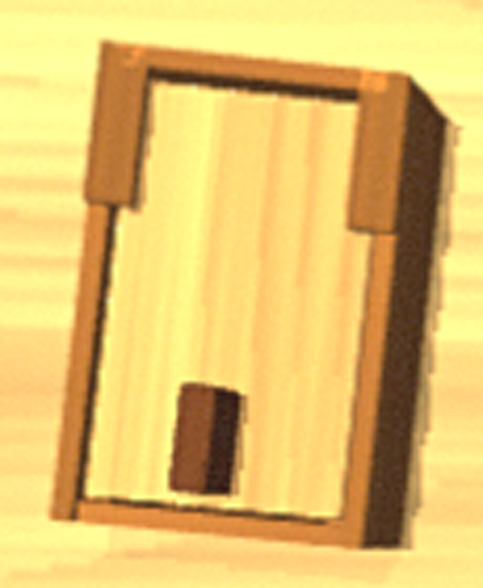

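The crop shows the box's rim corners at crop px (101,42), (407,75), (362,547), (52,518). The handle top is at (181,384), (213,388), (206,492), (170,490).

Run:
```python
from h import *
f=lambda x,y,z:at('top',x/4.2+85-.4,y/4.2+110-.4,z)
P=[f(101,42,.077),f(407,75,.077),f(362,547,.067),f(52,518,.069)]
print(np.round(P,4),'c',np.mean(P,0))
ax=(P[0]+P[1]-P[2]-P[3])/2;print('len',np.linalg.norm(ax[:2]),'yaw',np.arctan2(ax[1],ax[0]))
w=P[0]-P[1];print('w',np.linalg.norm(w),'yaw',np.arctan2(-w[0],w[1]))
H=[f(181,384,.098),f(213,388,.098),f(206,492,.098),f(170,490,.098)]
print(np.round(H,4),np.mean(H,0))
a=(H[0]+H[1]-H[2]-H[3]);print(np.arctan2(a[1],a[0]))
for p in [(344,151),(484,141),(494,245),(353,257)]:print(np.round(at('top',*p,.045),4))
```

```text
[[0.7288 0.2683 0.077 ]
 [0.7207 0.154  0.077 ]
 [0.5411 0.1664 0.067 ]
 [0.5491 0.2815 0.069 ]] c [0.63493934 0.21754682 0.0725    ]
len 0.18014323127435503 yaw -0.07158912230830737
w 0.11458773376995926 yaw -0.07090426947903057
[[0.5992 0.2263 0.098 ]
 [0.5981 0.2148 0.098 ]
 [0.5602 0.2157 0.098 ]
 [0.5606 0.2285 0.098 ]] [0.57953927 0.22131007 0.098     ]
-0.04034040465242822
[ 0.698  -0.1128  0.045 ]
[ 0.7221 -0.3506  0.045 ]
[ 0.5463 -0.3684  0.045 ]
[ 0.5198 -0.1315  0.045 ]
```

Request:
jog_arm(
  turn=[
    [0,0,-0.08],
    [0,0,-0.15],
    [0,0,-0.23],
    [0,0,-0.3],
    [0,0,-0.372],
    [0,0,-0.372],
    [0,0,-0.372],
    [0,0,-0.372],
    [0,0,-0.372],
    [0,0,-0.372],
    [0,0,-0.372],
    [0,0,-0.372],
  ],
  translation=[
    [-0.021,-0.009,0.005],
    [-0.064,-0.027,0.015],
    [-0.116,-0.048,0.026],
    [-0.167,-0.069,0.038],
    [-0.219,-0.09,0.05],
    [-0.27,-0.111,0.062],
    [-0.322,-0.133,0.073],
    [-0.373,-0.154,0.085],
    [-0.412,-0.17,0.094],
    [-0.429,-0.177,0.098],
    [-0.429,-0.177,0.098],
    [-0.429,-0.177,0.098],
  ],
  grip=[0.1,0.2,0.3,0.4,0.5,0.55,0.55,0.55,0.55,0.55,0.55,0.55],
  force=30,
)

```text
clock: 2.2
tool_pos: [0.5781, 0.2239, 0.1602]
eef_rot: [0.034, 0.999, 0.001, -0.0]
contact_force: [-0.1, -0.0, -0.9]
opening: 0.452
finger_force: 0.0
```

Request:
jog_arm(
  turn=[
    [0,0,0],
    [0,0,0],
    [0,0,0],
    [0,0,0],
    [0,0,0],
    [0,0,0],
  ],
  translation=[
    [0,0,0.01],
    [0,0,0.03],
    [0,0,0.045],
    [0,0,0.05],
    [0,0,0.05],
    [0,0,0.05],
  ],
  grip=[0.55,0.55,0.55,0.55,0.55,0.55],
)

```text
clock: 2.95
tool_pos: [0.5799, 0.2213, 0.1103]
eef_rot: [0.035, 0.999, 0.0, 0.0]
contact_force: [0.8, 0.3, 1.1]
opening: 0.448
finger_force: 0.0
```

Run:
```python
from h import *
s=r.get_state();print(s['tool_pos'],s['eef_rot'])
i=cams.snapshot('scene')[:,:,::-1][190:330,320:460]
cv2.imwrite('pics/s1.png',cv2.resize(cv2.convertScaleAbs(i,alpha=1.8),None,fx=4,fy=4,interpolation=cv2.INTER_CUBIC))
```

```text
[0.57993018 0.22128802 0.110263  ] [3.53796066e-02 9.99373785e-01 3.11399692e-04 4.73602278e-04]
```

View pics/s1.png

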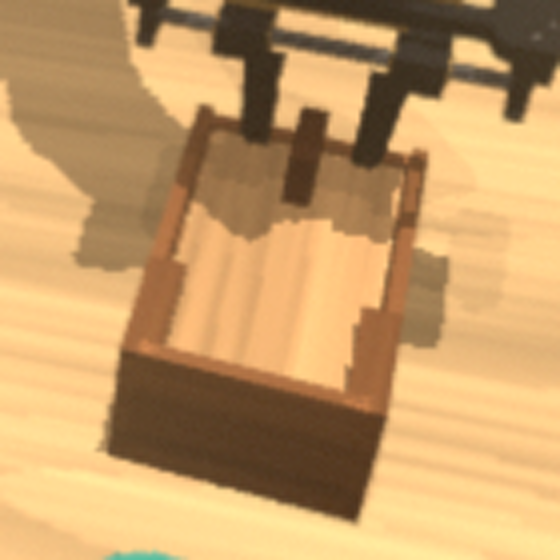

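The crop shows the fingers straddling the handle (crop px 305,155), with the tips above the lid at (260,135) and (370,160). Now I'll go down to 0.090 and close.

Request:
jog_arm(
  turn=[
    [0,0,0],
    [0,0,0],
    [0,0,0],
    [0,0,0],
    [0,0,0],
    [0,0,0],
    [0,0,0],
    [0,0,0],
    [0,0,0],
  ],
  translation=[
    [0,0,0.01],
    [0,0,0.02],
    [0,0,0.02],
    [0,0,0.02],
    [0,0,0.02],
    [0,0,0.02],
    [0,0,0.02],
    [0,0,0.02],
    [0,0,0.02],
  ],
  grip=[0.55,0.55,0.55,0.8,1,1,1,1,1],
  force=35,
)

```text
clock: 4.12
tool_pos: [0.5797, 0.2209, 0.09]
eef_rot: [0.036, 0.999, -0.0, 0.0]
contact_force: [-0.3, -0.4, 3.7]
opening: 0.156
finger_force: 35.0
```

Request:
jog_arm(
  turn=[
    [0,0.015,0],
    [0,0.035,0],
    [0,0.06,0],
    [0,0.085,0],
    [0,0.085,0],
    [0,0.085,0],
  ],
  translation=[
    [-0.0005,0,-0.002],
    [-0.001,0,-0.0047],
    [-0.002,0,-0.008],
    [-0.003,0,-0.0114],
    [-0.003,0,-0.0114],
    [-0.003,0,-0.0114],
  ],
  grip=[1,1,1,1,1,1],
)

```text
clock: 4.88
tool_pos: [0.5828, 0.2208, 0.101]
eef_rot: [0.035, 0.998, 0.002, -0.042]
contact_force: [1.4, 0.3, -0.4]
opening: 0.16
finger_force: 35.0
```

Run:
```python
from h import *
s=r.get_state();print(s['tool_pos'],R.from_quat(s['eef_rot']).as_matrix().round(4),s['contact_force'],s['moment'])
i=cams.snapshot('scene')[:,:,::-1][190:330,320:460]
cv2.imwrite('pics/s2.png',cv2.resize(cv2.convertScaleAbs(i,alpha=1.8),None,fx=4,fy=4,interpolation=cv2.INTER_CUBIC))
```

```text
[0.58284509 0.22083773 0.10099071] [[-9.939e-01  7.080e-02 -8.410e-02]
 [ 7.050e-02  9.975e-01  6.400e-03]
 [ 8.430e-02  4.000e-04 -9.964e-01]] [ 1.41296318  0.27635383 -0.3801413 ] [-0.03091435 -0.2799295  -0.02827178]
```

View pics/s2.png

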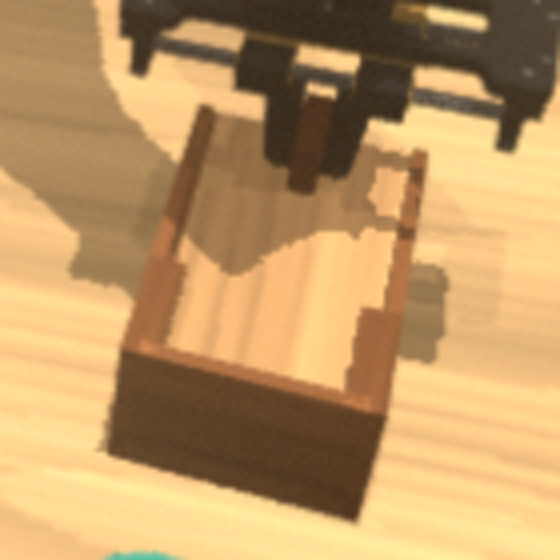

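The lid's handle end has lifted over the lip, shown by the plate edge covering the lip at crop px (205,110)–(420,150), and the force is low. I'll slide it out.

Request:
jog_arm(
  turn=[
    [0,0,0],
    [0,0,0],
    [0,0,0],
    [0,0,0],
    [0,0,0],
    [0,0,0],
    [0,0,0],
    [0,0,0],
    [0,0,0],
    [0,0,0],
  ],
  translation=[
    [0.005,0,0.0004],
    [0.013,0,0.0011],
    [0.022,0,0.0019],
    [0.031,0,0.002],
    [0.04,0,0.0024],
    [0.05,0,0.0027],
    [0.06,0,0.0026],
    [0.068,0,0.0026],
    [0.072,0,0.0026],
    [0.072,0,0.0026],
  ],
  grip=[1,1,1,1,1,1,1,1,1,1],
)

```text
clock: 6.18
tool_pos: [0.5107, 0.226, 0.1047]
eef_rot: [0.035, 0.998, 0.002, -0.042]
contact_force: [0.3, -0.2, -1.9]
opening: 0.155
finger_force: 35.0
```

Run:
```python
from h import *
s=r.get_state();print(s['tool_pos'],R.from_quat(s['eef_rot']).as_matrix().round(4),s['contact_force'],s['moment'],s['opening'])
i=cams.snapshot('scene')[:,:,::-1][190:330,320:460]
cv2.imwrite('pics/s3.png',cv2.resize(cv2.convertScaleAbs(i,alpha=1.8),None,fx=4,fy=4,interpolation=cv2.INTER_CUBIC))
```

```text
[0.51066955 0.22596856 0.10471129] [[-9.939e-01  7.050e-02 -8.460e-02]
 [ 7.030e-02  9.975e-01  6.100e-03]
 [ 8.480e-02  1.000e-04 -9.964e-01]] [ 0.26825944 -0.24298572 -1.93783641] [ 0.04415885 -0.06296291 -0.02462765] 0.15510496858884648
```

View pics/s3.png

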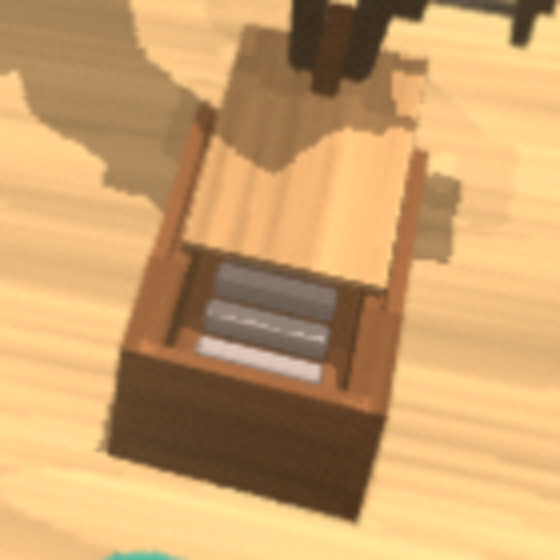

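The far end of the lid (crop px (185,245)–(385,290)) is clear of the flanges. I'll lift and level it.

Request:
jog_arm(
  turn=[
    [0,0,0],
    [0,0,0],
    [0,-0.02,0],
    [0,-0.05,0],
    [0,-0.085,0],
    [0,-0.085,0],
    [0,-0.085,0],
  ],
  translation=[
    [0.0005,0,-0.006],
    [0.002,0,-0.022],
    [0.0036,0,-0.042],
    [0.0053,0,-0.062],
    [0.0065,0,-0.076],
    [0.0068,0,-0.08],
    [0.0068,0,-0.08],
  ],
  grip=[1,1,1,1,1,1,1],
)

```text
clock: 7.1
tool_pos: [0.5109, 0.2259, 0.1852]
eef_rot: [0.035, 0.999, 0.0, 0.0]
contact_force: [0.4, -0.4, -3.0]
opening: 0.153
finger_force: 35.0
```

Run:
```python
from h import *
s=r.get_state();M=R.from_quat(s['eef_rot']).as_matrix();print(s['tool_pos'],M.round(4),s['contact_force'],s['moment'],s['opening'])
# target: rack centre, lid +x along rack: TCP = centre -0.055*lidx
c=np.array([.6216,-.2408]);lx=-M[:2,0];t=np.r_[c-.055*lx,.16];print(t,M.T@(t-s['tool_pos']))
for n in('scene','top'):
    i=cams.snapshot(n);print([(d['position'],d['p']) for d in models.place_of(n,'long_lid')+models.place_of(n,'lid_grip')])
```

```text
[0.51087252 0.22585195 0.18517672] [[-9.975e-01  7.070e-02  3.000e-04]
 [ 7.070e-02  9.975e-01  0.000e+00]
 [-3.000e-04  1.000e-04 -1.000e+00]] [ 0.39689301 -0.40900331 -3.04401004] [ 0.00431707  0.08096249 -0.00905117] 0.15313544156457662
[ 0.56673772 -0.23691035  0.16      ] [-0.08844355 -0.45765405  0.02518422]
[([0.5698, 0.2263, 0.1556], 0.97), ([0.5124, 0.2245, 0.1735], 0.9)]
[([0.5633, 0.2201, 0.1523], 0.9)]
```

Request:
jog_arm(
  turn=[
    [0,0,0],
    [0,0,0],
    [0,0,0],
    [0,0,0],
    [0,0,0],
    [0,0,0],
    [0,0,0],
    [0,0,0],
    [0,0,0],
    [0,0,0],
    [0,0,0],
    [0,0,0],
    [0,0,0],
    [0,0,0],
    [0,0,0],
    [0,0,0],
  ],
  translation=[
    [-0.002,-0.01,0],
    [-0.006,-0.03,0],
    [-0.012,-0.06,0],
    [-0.019,-0.1,0],
    [-0.027,-0.14,0],
    [-0.035,-0.18,0],
    [-0.043,-0.22,0.003],
    [-0.05,-0.26,0.006],
    [-0.058,-0.3,0.01],
    [-0.066,-0.34,0.014],
    [-0.073,-0.38,0.018],
    [-0.08,-0.415,0.022],
    [-0.085,-0.44,0.025],
    [-0.0875,-0.453,0.025],
    [-0.0885,-0.458,0.025],
    [-0.0885,-0.458,0.025],
  ],
  grip=[1,1,1,1,1,1,1,1,1,1,1,1,1,1,1,1],
)

```text
clock: 9.4
tool_pos: [0.5667, -0.2364, 0.16]
eef_rot: [0.035, 0.999, 0.0, 0.0]
contact_force: [0.0, 0.1, -2.4]
opening: 0.155
finger_force: 35.0
```

Run:
```python
from h import *
s=r.get_state();print(s['tool_pos'],s['eef_rot'],s['moment'],s['opening'])
i=cams.snapshot('scene')
print([(d['position'],d['p']) for d in models.place_of('scene','long_lid')+models.place_of('scene','lid_grip')])
cv2.imwrite('pics/s4.png',cv2.convertScaleAbs(i[:,:,::-1],alpha=1.6))
```

```text
[ 0.5667432  -0.23644053  0.16003763] [3.49794288e-02 9.99387971e-01 3.46415940e-04 4.81659388e-05] [0.0500824  0.13655192 0.03123447] 0.155201027714214
[([0.6246, -0.2362, 0.1298], 0.81), ([0.5697, -0.2346, 0.1477], 0.86)]
```

View pics/s4.png

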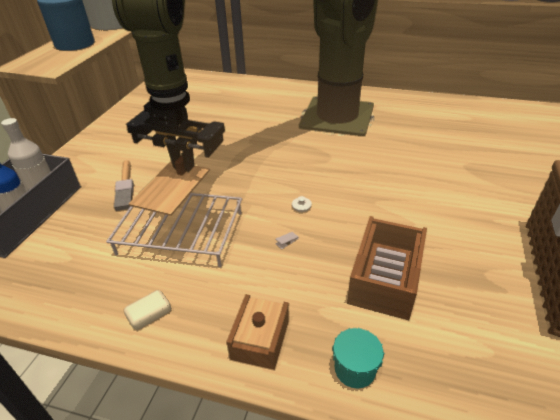

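The lid hangs level over the rack (px (170,185)) and the box is open. I'll lower it to just above contact.

Request:
jog_arm(
  turn=[
    [0,0,0],
    [0,0,0],
    [0,0,0],
    [0,0,0],
    [0,0,0],
    [0,0,0],
    [0,0,0],
    [0,0,0],
    [0,0,0],
  ],
  translation=[
    [0,0,0.01],
    [0,0,0.03],
    [0,0,0.05],
    [0,0,0.065],
    [0,0,0.075],
    [0,0,0.08],
    [0,0,0.083],
    [0,0,0.084],
    [0,0,0.084],
  ],
  grip=[1,1,1,1,1,1,1,1,1],
)

```text
clock: 10.68
tool_pos: [0.5669, -0.2373, 0.0762]
eef_rot: [0.035, 0.999, -0.0, 0.0]
contact_force: [0.2, -0.4, -2.3]
opening: 0.157
finger_force: 35.0
```

Request:
jog_arm(
  turn=[
    [0,0,0],
    [0,0,0],
    [0,0,0],
    [0,0,0],
  ],
  translation=[
    [0,0,0.0008],
    [0,0,0.0016],
    [0,0,0.0016],
    [0,0,0.0016],
  ],
  grip=[1,1,1,1],
)

```text
clock: 11.18
tool_pos: [0.5669, -0.2373, 0.0749]
eef_rot: [0.035, 0.999, -0.0, 0.0]
contact_force: [-1.7, -1.0, 6.1]
opening: 0.155
finger_force: 35.0
```

Request:
jog_arm(
  turn=[
    [0,0,0],
    [0,0,0],
    [0,0,0],
    [0,0,0],
    [0,0,0],
    [0,0,0],
    [0,0,0],
    [0,0,0],
    [0,0,0],
    [0,0,0],
    [0,0,0],
  ],
  translation=[
    [0,0,0],
    [0,0,0],
    [0,0,0],
    [0,0,0],
    [0,0,0],
    [0,0,-0.01],
    [0,0,-0.03],
    [0,0,-0.07],
    [0,0,-0.12],
    [0.05,0,-0.15],
    [0.05,0,-0.15],
  ],
  grip=[0.8,0.7,0.55,0.55,0.55,0.55,0.55,0.55,0.55,0.55,0.55],
)

```text
clock: 12.55
tool_pos: [0.5146, -0.2344, 0.2278]
eef_rot: [0.036, 0.999, -0.001, 0.001]
contact_force: [0.1, 0.6, -0.2]
opening: 0.449
finger_force: 0.0
```

Run:
```python
from h import *
s=r.get_state();print(s['tool_pos'],s['contact_force'],s['opening'])
i=cams.snapshot('scene')
print([(d['position'],d['p']) for d in models.place_of('scene','long_lid')+models.place_of('scene','lid_grip')])
cv2.imwrite('pics/s5.png',cv2.resize(cv2.convertScaleAbs(i[130:290,80:290,::-1],alpha=1.6),None,fx=3,fy=3))
```

```text
[ 0.51460016 -0.23444567  0.22783602] [ 0.14033783  0.63565696 -0.22400665] 0.44936857478393755
[([0.6259, -0.2388, 0.0478], 0.83), ([0.5693, -0.2372, 0.0658], 0.7)]
```

View pics/s5.png

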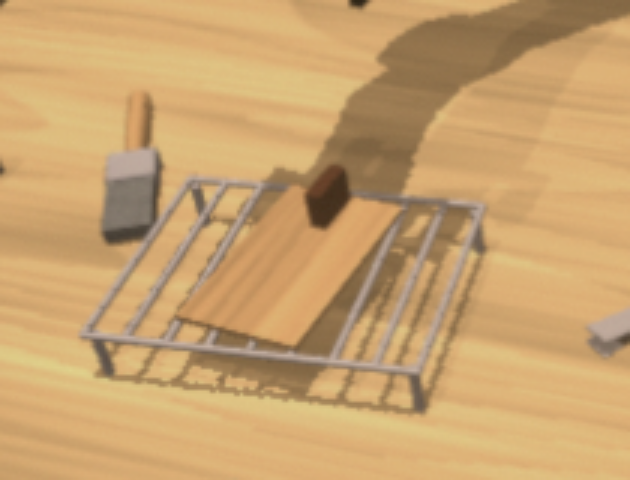

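The lid lies flat, handle up (crop px 327,195), in the middle of the rack, and the gripper is clear of it.

```bash
python3 -c "
from plant import r
print(r.finish_job())"
```

```text
the job is handed in; nothing more can be done
None
```

The long box is open, and its lid lies flat, handle up, in the middle of the soap rack with the gripper clear of it; I handed the job in at about 12.6 s.

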